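One sugar tablet from the push dispenser

ROBOT

A 7-joint arm with a two-finger parallel gripper is mounted at the origin on the work surface; the furniture and walls round the work are solid. World frame = base frame: x ahead of the robot, y to its left, z up, the work surface at z = 0. Lengths are in m, angles in rad, forces in N, time in s.
With the tool pointing down it reaches from about 0.425 to 0.8 m from the base axis. Payload 8.3 kg.
Tool frame: the origin (TCP) lies at the very end of the fingers, on their centre line; the grasp point (between the pads) lies 19 mm behind it; z points along the fingers, y is the line along which they close (so a half turn about z gives the same grasp; the last joint's range is limited). The gripper opens to 85 mm and grips with 20 to 120 N. Pads are 22 mm wide; open, the fingers measure 114 mm over their backs; the gripper's body (76 mm by 85 mm) begins 54 mm behind the grasp point. The pads swing forward as they close: fully open they stand 13 mm farther back than shut.
Start: joints at [-1.269, 0.383, 0.016, 1.37, -0.006, 1.388, -0.046], TCP at [0.223, 0.584, 0.231] pointing down, gripper open.
Joint ranges: [-2.95, 2.95], [-0.25, 2.06], [-1.52, 1.56], [0.18, 2.33], [-1.44, 4.58], [0.02, 2.06], [-3.01, 3.01]. Speed limits (rad/s): [2.39, 2.39, 3.01, 3.01, 3.14, 3.14, 3.14].

INTERFACE

Orientations are given as a 3x3 rotation matrix whose columns are the frame's x, y, z axes.
In Python, from station import robot, cams gives the robot as it stands.
- The arm moves only by the tool arm_command, never from a script. Its argument "deltas" is a list of rows, each a list of 7 numbers: the shift along the world's x, y, z in m, then the turn, a rotation vector about the world's x, y, z in degrees, then the gripper's target within -1 to 1 (fully open at 1, half-way at 0, shut at -1). In form: [[x, y, z, ax, ay, az, claw], ...]. A call has exactly 5 rows; each row shifts and turns the commanded pose from where the row before left it; what a row does not reach is not made up. A row lasts 1/10 s, in which the tool goes at most 50 mm and 8.59 degrees, less where a joint would pass 70% of its speed; a pose out of reach is approached as far as the arm can. A call is refused whole if a number of a shift passes 0.05 or a number of a turn 8.59, either way. A call with a gripper value outside its range is refused whole. The fingers move at their own pace and stop on an object; the grip force is fixed at half the most. Time passes only in rows, so rows that do not move let the fingers close, or fill a call up. It gives the time, the measured TCP pose, the force, the opening and the grip force at its end, in the units of the state.
- robot.sense(): the state, without advancing time (a new reading comes with each control period).
- cams.get_image(name): name is "side" or "top" or "wrist"; returns the picture (420x560x3 uint8, red, green, blue); there is no depth.
- cams.camera_model(name): a dict with "fx", "fy", "cx", "cy" (pixels), "position" and "attitude" of the camera in the world; the wrist camera has in their place "T_tool_cam" (4x4, takes a point from camera to tool coordinates, whose origin is the TCP and whose axes are the flange's). Camera axes: x right, y down, z forward; pixel columns grow to the right and rows downward; lengths in m; the calibration is good to about 2 mm. A picture is of the moment at which its call begins: read the wrist's pose just before it. camera_model takes no time and is no camera call.
- robot.close_job(): hands the job in; it is judged then, once.
The state is a dict: "time": time; "joints": joint angles; "joint_vel": joint speeds; "tau": joint torques, N m; "position": TCP position; "tool_rot": TCP orientation; "wrist_force": force on the tool from outside, world axes, zero at the start; "torque": the same for the moment, N m; "finger_gap": finger opening in m; "grasp_force": force on a finger pad.
Only numpy, scipy, OpenCV 4.12 (cv2) and the standard library are available. Lean on these libraries where they do the work, as an engineer would, in place of code of your own. Each camera call takes 0.05 s, during which the arm holds its last target. There are 200 camera calls.

TASK

Stand the cup upright on the worktop under the outlet of the sugar-tablet dispenser, then push its plunger all the way down to the stop and let it spring fully back up, so that exactly one tablet drops into the cup and the other two stay in the dispenser. Leave the cup standing upright on the worktop with the tablet in it, and leave the low dish and the round wooden salt box where they are.

Things in the scene. Friction and masses are not known exactly. Their poses are not given: they have to be found in the camera images.
- cup: The plain white handleless cup, loose: round, 76 mm across the rim, 56 mm high, about 65 mm across the foot, inside about 45 mm deep, about 0.2 kg. Its rim wall, about 4 mm thick, can be pinched from above with one finger inside, some 36 mm from the centre. Its yaw has no meaning. Origin: centre of its underside, z up.
- dispenser: Sugar-tablet dispenser, fixed to the worktop, 146 mm long, 96 mm wide at the foot, 188 mm high. Origin on the worktop below the axis of its clear square tablet tube; x points from the front (outlet) to the rear (plunger), z up. Each full stroke pushes the lowest tablet forward off the deck's front edge; it tips off and falls near the end of the stroke, and the stack then moves down by one.
- outlet (a point): Point in free air, 18 mm in front of the deck's front edge and level with the deck's top (88 mm above the worktop), 64 mm in front of the tube's axis. Tablets fall here: centre the cup below it. It has the dispenser's axes.
- deck_front (a point): Middle of the front edge of the dispenser's steel deck, on its top face, 88 mm above the worktop, 46 mm in front of the tube's axis. The deck is 60 mm wide with two 10 mm rails and its underside is 80 mm high, so the cup's rim passes 24 mm beneath. The space below is free back to the dark foot, 72 mm behind this point.
- tube_cap (a point): Centre of the top of the wooden cap on the tablet tube: 45 mm square, 150 mm above the worktop. Behind it a white housing, 70 mm wide and 138 mm high, reaches 94 mm behind the tube's axis.
- plunger_top (a point): Centre of the top face of the plunger's round wooden knob (44 mm in diameter, 12 mm thick), 58 mm behind the tube's axis, 188 mm above the worktop at rest and 156 mm when fully pressed. It moves with the knob.
- plunger (a joint): How far the plunger is pressed, in m: 0 at rest (up), 0.032 at the stop, straight down. A spring pushes it back up: about 4 N at rest rising to about 10 N at the stop, plus some damping (about 15 N per m/s).
- sugar_0: The lowest of three stacked round white sugar tablets in the tube, 28 mm in diameter, 14 mm thick, 12 g; origin at the centre of its underside. This is the one that the first stroke ejects.
- sugar_0_center (a point): Centre of the lowest tablet, 7 mm from either face.
- sugar_1: The middle tablet of the stack, same size, origin at the centre of its underside.
- sugar_2: The uppermost tablet of the stack, same size, origin at the centre of its underside.
- dish: A low straight-sided white dish (bystander), 68 mm in diameter, only 36 mm high, loose; stands on the other side from the cup. Origin: centre of its underside.
- salt_box: A round wooden salt box with a flat wooden lid (bystander), 95 mm in diameter, 75 mm high, loose. Origin: centre of its underside.
Things that resemble listed ones, but are neither listed nor needed, are in the scene too. What is shaped like the cup but green or purple is not meant.

How it is judged:
On the way, in this order (a step that is already met when the one before it is completed fails the run):
1. the cup stands upright on the worktop under the outlet (its centre within 30 mm of below it), tablets still in the tube (horizontal distance between cup and outlet below 0.03 m and height (world z) of cup below 0.006 m and angle between cup's own z axis and vertical below 0.1 rad and z of sugar_0 in the frame of dispenser above 0.08 m), for 0.2 s.
2. the plunger is pressed down to its stop (at least 30 of 32 mm) with the cup under the outlet (value of joint plunger above 0.03 m and horizontal distance between cup and outlet below 0.035 m), for 0.1 s.
At the end, for the whole second after the job is handed in: The lowest tablet rests inside the cup (its centre within 33 mm of the cup's axis and below the rim), the cup stands upright (within 0.1 rad) and at rest on the worktop, the plunger is back up (within 3 mm), and the other two tablets are still in the tube (within 15 mm of its axis) (horizontal distance between sugar_0_center and cup below 0.033 m and height (world z) of sugar_0_center below 0.056 m and value of joint plunger below 0.003 m and angle between cup's own z axis and vertical below 0.1 rad and height (world z) of cup below 0.006 m and linear speed of cup below 0.02 m/s and linear speed of sugar_0 below 0.03 m/s and horizontal distance between each of sugar_1, sugar_2 and dispenser below 0.015 m); the robot touches nothing.
It fails at once if a second tablet leaves the dispenser (horizontal distance between any of sugar_1, sugar_2 and dispenser above 0.03 m).
It fails at once if the dish or the salt box is moved by more than 30 mm or tipped over (distance of any of dish, salt_box from where it was at the start of the episode above 0.03 m or angle between any of dish, salt_box's own z axis and vertical above 0.5 rad).
It also fails if it takes over 53 s, if anything falls off the work surface, if the arm or the gripper's body presses on something with over 40 N, if the wrist force passes 120 N, or if a joint passes its speed limit or range.

## Working session

There is one attempt and no reset: what is moved stays moved. The work goes in short steps, Python scripts to look and compute and a tool call to move; the robot and the scene stay as the last step left them, time stands still between calls to the robot, and variables do not carry over. Pictures are saved under pics/ and viewed, at most 13 in all, crops included, and the job is handed in when it is done.

Besides the shell and the picture viewer there is one more tool, called in YAML: its name, and indented under it one key for each argument. arm_command: Moves the arm, as the interface text tells. Its arguments: {"type":"object","properties":{"deltas":{"type":"array","items":{"type":"array","items":{"type":"number"}}}},"required":["deltas"]}

```bash
ls; mkdir -p pics
cat > h.py <<'E'
import numpy as np, cv2
from station import robot, cams
def save(n,f):
    im=cams.get_image(n); cv2.imwrite('pics/'+f,im[:,:,::-1]); return im
def ray(n,u,v,s=None):
    m=cams.camera_model(n)
    d=np.array([(u-m['cx'])/m['fx'],(v-m['cy'])/m['fy'],1.])
    if n=='wrist':
        s=s or robot.sense(); T=np.array(m['T_tool_cam']); R=np.array(s['tool_rot'])
        return np.array(s['position'])+R@T[:3,3], R@T[:3,:3]@d
    return np.array(m['position']), np.array(m['attitude'])@d
def plane(n,u,v,z,s=None):
    o,d=ray(n,u,v,s); return o+d*(z-o[2])/d[2]
def proj(n,p):
    m=cams.camera_model(n); c=np.array(m['attitude']).T@(np.array(p)-m['position'])
    return m['fx']*c[0]/c[2]+m['cx'], m['fy']*c[1]/c[2]+m['cy']
E
python3 - <<'E'
from h import *
a=save('side','s0.png');b=save('top','t0.png')
for n in('side','top','wrist'):print(cams.camera_model(n))
s=robot.sense();print(s)
E
```

```text
pics
{'fx': 391.5151013783179, 'fy': 391.5151013783179, 'cx': 282.8120740373067, 'cy': 207.80667571030114, 'position': array([ 0.12869909, -0.7009016 ,  0.58642706]), 'attitude': array([[ 0.8447554 , -0.26279738,  0.4661822 ],
       [-0.53484001, -0.44436173,  0.71867156],
       [ 0.01828853, -0.85643458, -0.51593153]])}
{'fx': 511.91031935230944, 'fy': 511.91031935230944, 'cx': 274.9185583560552, 'cy': 205.80466407627677, 'position': array([ 0.42570499, -0.0820703 ,  1.45824607]), 'attitude': array([[-0.01111933, -0.99561517,  0.09288054],
       [-0.99973211,  0.00918334, -0.02124534],
       [ 0.02029923, -0.0930919 , -0.99545057]])}
{'fx': 309.39428089534255, 'fy': 309.39428089534255, 'cx': 278.10007366417534, 'cy': 207.25276488191258, 'T_tool_cam': array([[-9.25116171e-04, -9.59447679e-01, -2.81885251e-01,
         7.07756409e-02],
       [ 9.99999410e-01, -1.04829886e-03,  2.86188398e-04,
        -1.43175184e-03],
       [-5.70082783e-04, -2.81884820e-01,  9.59448083e-01,
        -1.42063810e-01],
       [ 0.00000000e+00,  0.00000000e+00,  0.00000000e+00,
         1.00000000e+00]])}
{'time': 0.1, 'joints': array([-1.26889853,  0.38415453,  0.01638801,  1.37100944, -0.00630982,
        1.38822859, -0.0464955 ]), 'joint_vel': array([ 0.00012451, -0.00141838, -0.0022753 , -0.00222646, -0.00046569,
       -0.0002394 , -0.00063835]), 'tau': array([ 3.93564100e-03, -6.29129362e+01,  8.48084595e-01, -3.72756851e+01,
        1.68819597e-02,  1.02903202e-02, -2.57164470e-05]), 'position': array([0.22278397, 0.58346718, 0.23039664]), 'tool_rot': array([[-9.34215305e-01,  3.56709122e-01, -6.05773225e-04],
       [ 3.56709636e-01,  9.34213861e-01, -1.64267829e-03],
       [-2.00365863e-05, -1.75070034e-03, -9.99998467e-01]]), 'wrist_force': array([-0.67581291,  0.11997684,  0.38718314]), 'torque': array([ 0.01256893,  0.01816427, -0.0064049 ]), 'grasp_force': 0.0, 'finger_gap': 0.08535592690353584}
```

View pics/s0.png

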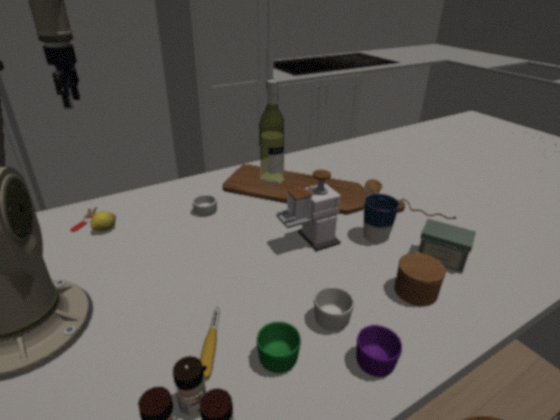

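View pics/t0.png

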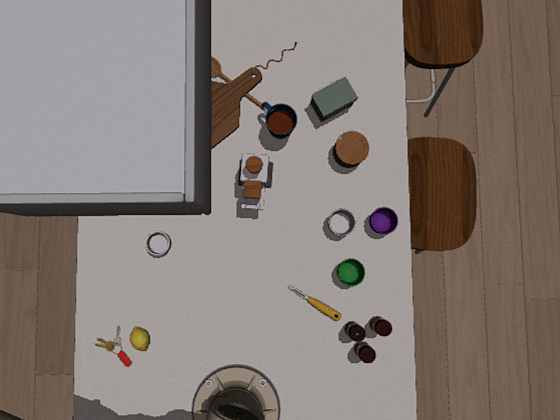

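The top view shows the white cup at (340,222), the green and purple lookalikes at (350,271) and (383,221), the dish at (158,243), and the salt box at (350,150). The dispenser's knob is at (254,164) and its cap at (253,188). An overhead cabinet covers the area left of column 210. The side view shows the cup at (333,310), the cap at (299,197) and the knob at (321,177).

The white, handleless round things are the one at top (340,222), about 76 mm across, and the low small one at (158,243). The first fits the cup. I'll measure it and confirm with a crop.

```bash
cat > m.py <<'E'
from h import *
a=cv2.imread('pics/s0.png');b=cv2.imread('pics/t0.png')
def comps(im,roi,f,name,z,minA=40):
    x0,y0,x1,y1=roi; c=im[y0:y1,x0:x1]; hsv=cv2.cvtColor(c,cv2.COLOR_BGR2HSV)
    m=f(hsv).astype(np.uint8); n,l,st,ce=cv2.connectedComponentsWithStats(m)
    for i in range(1,n):
        if st[i,4]>=minA:
            ct=max(cv2.findContours((l==i).astype(np.uint8),0,1)[0],key=len)
            (u,v),r=cv2.minEnclosingCircle(ct); h=cv2.minAreaRect(ct)
            print(name,st[i],'cen',ce[i]+[x0,y0],'circ',(u+x0,v+y0,r),'box',h[2],h[1],[np.round(plane(name,*(ce[i]+[x0,y0]),q),3) for q in z])
wood=lambda h:(h[...,1]>90)&((h[...,0]<18))
print('wood top');comps(b,(236,150,275,205),wood,'top',[.188,.15])
print('wood side');comps(a,(280,165,335,212),wood,'side',[.188,.15],20)
print('salt');comps(b,(325,125,375,175),wood,'top',[.075])
g=cv2.cvtColor(b,cv2.COLOR_BGR2GRAY)
for nm,roi,z in(('cup',(318,200,362,246),.056),('dish',(140,225,180,265),.036)):
    x0,y0,x1,y1=roi;c=cv2.HoughCircles(cv2.resize(g[y0:y1,x0:x1],None,fx=4,fy=4,interpolation=2),cv2.HOUGH_GRADIENT,1,40,param1=80,param2=20,minRadius=36,maxRadius=64)
    for q in (c[0][:3] if c is not None else []):
        u,v,r=q[0]/4+x0,q[1]/4+y0,q[2]/4; p=plane('top',u,v,z); print(nm,u,v,'R',r*(1.458-z)/512,p)
cv2.imwrite('pics/c0.png',np.hstack([cv2.resize(b[130:250,230:370],(560,480),interpolation=2)]))
for p in ([.6,-.1,.188],):print(proj('top',p),proj('side',p))
E
python3 m.py
```

```text
wood top
top [ 10   6  17  17 217] cen [253.69124424 164.22580645] circ (253.72222137451172, 164.18055534362793, 8.279847145080566) box 45.0 (15.55634880065918, 16.26345443725586) [array([ 0.65 , -0.057,  0.188]), array([ 0.656, -0.056,  0.15 ])]
top [  8  30  18  19 299] cen [252.17391304 188.70568562] circ (252.0, 189.0, 11.401854515075684) box 4.39870548248291 (17.486801147460938, 17.180015563964844) [array([ 0.588, -0.053,  0.188]), array([ 0.592, -0.052,  0.15 ])]
wood side
side [  0   5  55  32 942] cen [301.62420382 183.74416136] circ (306.51101875305176, 188.67975234985352, 28.826860427856445) box 86.8201675415039 (29.0662899017334, 55.02626037597656) [array([ 0.579, -0.08 ,  0.188]), array([ 0.622, -0.021,  0.15 ])]
salt
top [  8   6  36  37 958] cen [350.78810021 148.8131524 ] circ (350.1046504974365, 149.07674407958984, 18.601627349853516) box 26.56505012512207 (33.09380340576172, 36.671512603759766) [array([ 0.71 , -0.322,  0.075])]
cup 341.375 222.125 R 0.0355292 [ 0.50976733 -0.29433755  0.056     ]
dish 158.375 242.125 R 0.033119828 [0.46070393 0.210395   0.036     ]
(np.float64(271.00315035329635), np.float64(183.6481749126031)) (np.float64(314.54036415797094), np.float64(185.12875739429415))
```

View pics/c0.png

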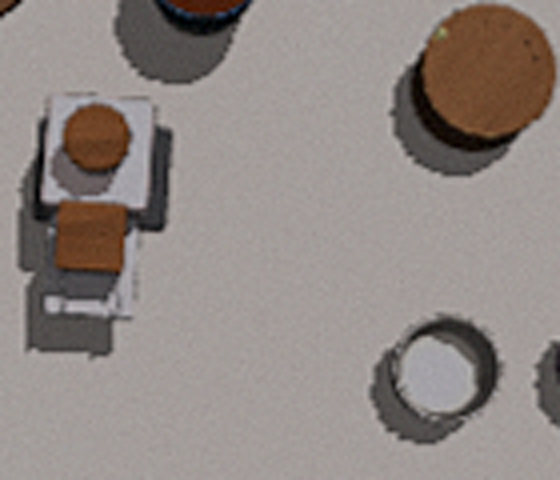

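The crop shows the cup is a plain white, handleless, hollow round cup at top pixel (341,222). The dispenser's deck points down the image, towards the robot. From the measurements:
- **Cup:** (0.510, -0.294)
- **Cap:** (0.592, -0.052)
- **Knob:** (0.650, -0.057)
- **Outlet:** about (0.528, -0.047)
- **Dispenser yaw:** about -4.7°

I'm setting out now and will watch joint 1's range.

arm_command:
  deltas:
    - [0.022,-0.05,-0.004,0,0,-5,1]
    - [0.022,-0.05,-0.004,0,0,-5,1]
    - [0.022,-0.05,-0.004,0,0,-5,1]
    - [0.022,-0.05,-0.004,0,0,-5,1]
    - [0.022,-0.05,-0.004,0,0,-5,1]

```text
time: 0.6
position: [0.3237, 0.3535, 0.2125]
tool_rot: [[-0.693, 0.721, -0.0], [0.721, 0.693, -0.0], [0.0, -0.001, -1.0]]
wrist_force: [0.3, -0.1, 0.1]
finger_gap: 0.0855
grasp_force: 0.0
```

arm_command:
  deltas:
    - [0.02,-0.05,0,0,0,-5,0]
    - [0.02,-0.05,0,0,0,-5,0]
    - [0.02,-0.05,0,0,0,-5,0]
    - [0.02,-0.05,0,0,0,-5,-0.3]
    - [0.02,-0.05,0,0,0,-5,-0.3]

```text
time: 1.1
position: [0.4163, 0.1215, 0.2129]
tool_rot: [[-0.324, 0.946, -0.0], [0.946, 0.324, 0.0], [0.0, -0.0, -1.0]]
wrist_force: [1.6, 0.8, 0.5]
finger_gap: 0.0301
grasp_force: 0.0
```

```bash
python3 -c "
from h import *
s=robot.sense();print(s['time'],s['position'],s['joints'],s['finger_gap'],s['tool_rot'])"
```

```text
1.1 [0.41628109 0.12146849 0.21294944] [-0.79968907 -0.04015039  0.43430869  1.90319245  0.01714679  1.27485283
 -0.04080195] 0.030064420209113138 [[-3.23936116e-01  9.46078943e-01 -1.61317661e-04]
 [ 9.46078830e-01  3.23936157e-01  4.62472232e-04]
 [ 4.89791864e-04 -2.80776508e-06 -9.99999880e-01]]
```

arm_command:
  deltas:
    - [0.006,-0.04,-0.005,0,0,-2.4,-0.3]
    - [0.006,-0.04,-0.005,0,0,-2.4,-0.3]
    - [0.006,-0.04,-0.005,0,0,-2.4,-0.3]
    - [0.006,-0.04,-0.005,0,0,-2.4,-0.3]
    - [0.006,-0.04,-0.005,0,0,-2.4,-0.3]

```text
time: 1.6
position: [0.4459, -0.0781, 0.1878]
tool_rot: [[-0.122, 0.993, 0.0], [0.993, 0.122, 0.0], [0.0, 0.0, -1.0]]
wrist_force: [1.0, 1.2, -0.6]
finger_gap: 0.03
grasp_force: 0.0
```

arm_command:
  deltas:
    - [0.005,-0.04,-0.005,0,0,-2.4,-0.3]
    - [0.005,-0.04,-0.005,0,0,-2.4,-0.3]
    - [0.005,-0.04,-0.005,0,0,-2.4,-0.3]
    - [0,-0.02,0,0,0,-2.4,-0.3]
    - [0,0,0,0,0,-2,-0.3]

```text
time: 2.1
position: [0.4599, -0.2204, 0.1727]
tool_rot: [[0.086, 0.996, -0.001], [0.996, -0.086, -0.002], [-0.002, -0.001, -1.0]]
wrist_force: [-0.1, 0.4, -0.2]
finger_gap: 0.0297
grasp_force: 0.0
```

```bash
python3 -c "
from h import *
s=robot.sense();save('wrist','w1.png');print(s['time'],s['position'],s['joints'],s['finger_gap'],s['tool_rot'])
C=np.array([.510,-.294,.056]);m=cams.camera_model('wrist');T=np.array(m['T_tool_cam']);R=s['tool_rot'];c=(R@T[:3,:3]).T@(C-s['position']-R@T[:3,3]);print(m['fx']*c[0]/c[2]+m['cx'],m['fy']*c[1]/c[2]+m['cy'])"
```

```text
2.1 [ 0.45991784 -0.22035291  0.172723  ] [-0.34663073  0.2204219   0.84373085  1.79757985 -0.17363168  1.2014791
  0.46227561] 0.02969607427944266 [[ 0.08579846  0.99631177 -0.00121645]
 [ 0.99631046 -0.0858007  -0.0019262 ]
 [-0.00202347 -0.00104669 -0.99999741]]
338.35812353123947 272.2631512850297
```

View pics/w1.png

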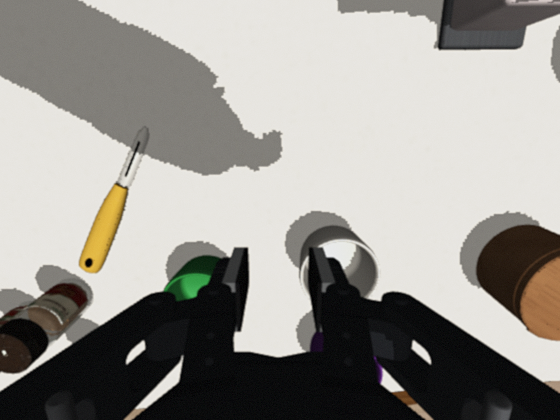

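The wrist view shows the cup's rim from about (302,262) to (377,265), with its top at row 227, so the centre is at about (340,263). That is a few mm from the prediction at (338,272). The fingers straddle columns 240–320.

```bash
python3 -c "
from h import *
for p in((339.5,263),(302,262),(377,265),(340,227)):print(plane('wrist',*p,.056))"
```

```text
[ 0.51167613 -0.28254546  0.056     ]
[ 0.47738527 -0.27854223  0.056     ]
[ 0.54603987 -0.28757587  0.056     ]
[ 0.51321229 -0.24738636  0.056     ]
```

arm_command:
  deltas:
    - [0.008,-0.035,0,0,0,0,-0.3]
    - [0.008,-0.03,-0.02,0,0,0,-0.3]
    - [0,0,-0.03,0,0,0,-0.3]
    - [0,0,-0.02,0,0,0,-0.3]
    - [0,0,0,0,0,0,-0.3]

```text
time: 2.65
position: [0.4755, -0.2798, 0.1]
tool_rot: [[0.077, 0.997, -0.005], [0.997, -0.077, 0.002], [0.002, -0.006, -1.0]]
wrist_force: [-0.2, 0.4, 0.9]
finger_gap: 0.0298
grasp_force: 0.0
```

```bash
python3 -c "
from h import *
s=robot.sense();save('wrist','w2.png');print(s['time'],s['position'],s['tool_rot'][:,1])
m=cams.camera_model('wrist');T=np.array(m['T_tool_cam']);R=s['tool_rot']
for C in([.5115,-.288,.056],[.4735,-.285,.056]):
  c=(R@T[:3,:3]).T@(C-s['position']-R@T[:3,3]);print(m['fx']*c[0]/c[2]+m['cx'],m['fy']*c[1]/c[2]+m['cy'])"
```

```text
2.65 [ 0.47546675 -0.27984591  0.10001245] [ 0.99698762 -0.07735638 -0.00562836]
334.68748298337914 238.29585530434733
275.5862529018003 238.17801763323877
```

View pics/w2.png

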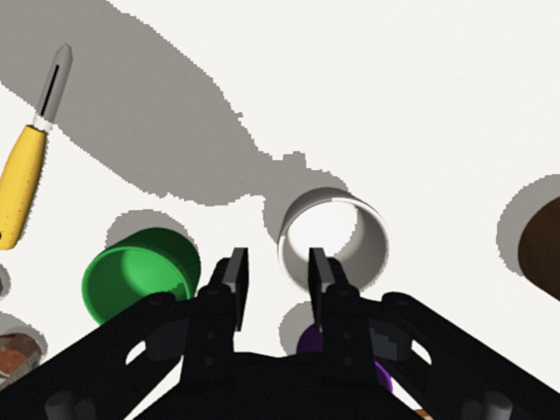

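The wrist view shows the rim from column 277 to 390, centred at about (333,240). This agrees with the estimate within 1–2 mm, so I'm descending.

arm_command:
  deltas:
    - [0,-0.005,-0.02,0,0,0,-0.3]
    - [0,0,-0.02,0,0,0,-0.3]
    - [0,0,-0.02,0,0,0,-0.3]
    - [0,0,-0.014,0,0,0,-0.3]
    - [0,0,0,0,0,0,-0.3]

```text
time: 3.2
position: [0.4769, -0.2856, 0.0283]
tool_rot: [[0.077, 0.997, -0.001], [0.997, -0.077, 0.001], [0.001, -0.002, -1.0]]
wrist_force: [0.0, -0.3, 0.3]
finger_gap: 0.0303
grasp_force: 0.0
```

arm_command:
  deltas:
    - [0,0,0,0,0,0,-1]
    - [0,0,0,0,0,0,-1]
    - [0,0,0,0,0,0,-1]
    - [0,0,0,0,0,0,-1]
    - [0,0,0,0,0,0,-1]

```text
time: 3.7
position: [0.4799, -0.2879, 0.0321]
tool_rot: [[0.078, 0.997, 0.006], [0.997, -0.078, -0.002], [-0.002, 0.006, -1.0]]
wrist_force: [0.6, -0.2, 9.9]
finger_gap: 0.0055
grasp_force: 60.1
```

arm_command:
  deltas:
    - [0,0,0.005,0,0,0,-1]
    - [0,0,0.01,0,0,0,-1]
    - [0,0,0.01,0,0,0,-1]
    - [0,0,0,0,0,0,-1]
    - [0,0,0,0,0,0,-1]

```text
time: 4.2
position: [0.4773, -0.2864, 0.0543]
tool_rot: [[0.078, 0.997, 0.0], [0.997, -0.078, 0.0], [0.0, 0.0, -1.0]]
wrist_force: [-0.2, -0.1, -1.6]
finger_gap: 0.0054
grasp_force: 58.5
```

```bash
python3 -c "
from h import *
s=robot.sense();print(s['position'],s['wrist_force'],s['torque'],s['finger_gap']);a=save('side','s1.png');w=save('wrist','w3.png')
cv2.imwrite('pics/c1.png',np.hstack([cv2.resize(a[230:360,260:410],None,fx=2.6,fy=2.6),cv2.resize(w[150:350,200:420],(372,338))])[:,:,::-1])"
```

```text
[ 0.47725974 -0.28636148  0.05430201] [-0.17289438 -0.13367295 -1.63570618] [ 0.02052451  0.04583688 -0.01275685] 0.005365128920316392
```

View pics/c1.png

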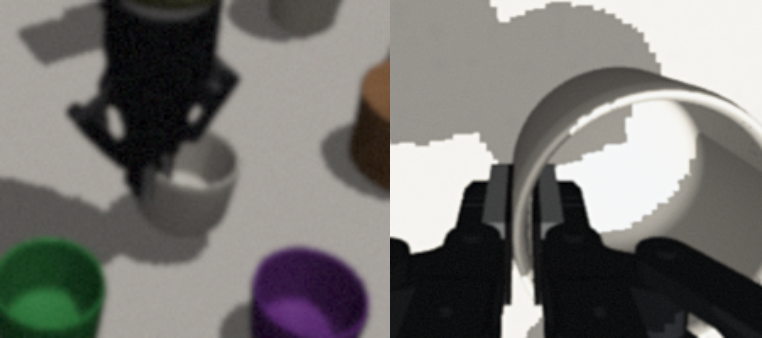

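The cup is gripped upright and clear of the worktop: the side crop shows it hanging under the fingers, and the wrist crop shows the wall between the pads. I'm carrying it low to the outlet.

arm_command:
  deltas:
    - [0,0.02,-0.004,0,0,0,-1]
    - [0,0.04,-0.004,0,0,0,-1]
    - [0,0.04,-0.004,0,0,0,-1]
    - [0,0.04,0,0,0,0,-1]
    - [0,0.02,0,0,0,0,-1]

```text
time: 4.8
position: [0.4766, -0.1223, 0.0411]
tool_rot: [[0.075, 0.997, -0.002], [0.997, -0.075, 0.002], [0.002, -0.002, -1.0]]
wrist_force: [1.5, -0.2, -1.9]
finger_gap: 0.0049
grasp_force: 58.5
```

arm_command:
  deltas:
    - [0,0.03,0,0,0,0,-1]
    - [0,0.03,0,0,0,0,-1]
    - [0.005,0.015,0,0,0,0,-1]
    - [0.005,0.007,0,0,0,0,-1]
    - [0.005,0,0,0,0,0,-1]

```text
time: 5.3
position: [0.4924, -0.0437, 0.0418]
tool_rot: [[0.077, 0.997, -0.0], [0.997, -0.077, 0.0], [0.0, -0.0, -1.0]]
wrist_force: [0.8, -0.5, -2.3]
finger_gap: 0.0054
grasp_force: 58.5
```

```bash
python3 -c "
from h import *
s=robot.sense();print(s['time'],s['position'],s['wrist_force'],s['finger_gap']);a=save('side','s2.png');w=save('wrist','w4.png');b=save('top','t2.png')
cv2.imwrite('pics/c2.png',np.hstack([cv2.resize(a[150:270,230:380],(420,336)),cv2.resize(b[150:250,200:310],(370,336))])[:,:,::-1])"
```

```text
5.3 [ 0.4924355  -0.04366484  0.04179927] [ 0.78222565 -0.53355223 -2.27769244] 0.005386920431951498
```

View pics/c2.png

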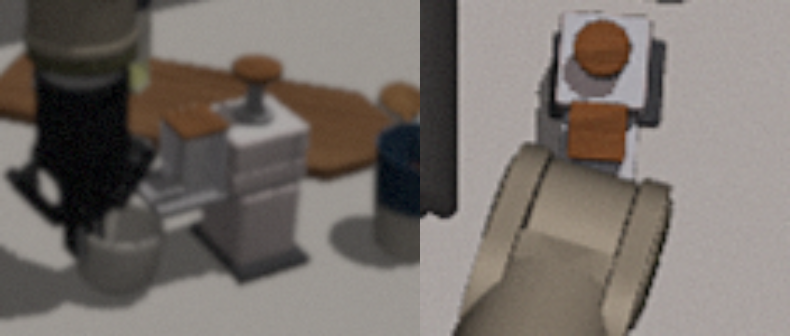

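View pics/w4.png

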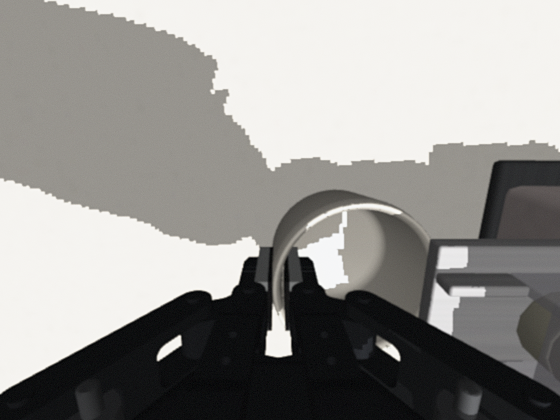

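The side view shows the cup just in front of and below the deck. In the wrist view the deck's front edge runs from (430,240) to about (421,325), with its left corner at (430,240).

```bash
python3 -c "
from h import *
for p in((430,240),(421,325)):print(plane('wrist',*p,.088),plane('wrist',*p,.098))"
```

```text
[ 0.54555995 -0.01985649  0.088     ] [ 0.5406135  -0.01531816  0.098     ]
[ 0.54417917 -0.0531436   0.088     ] [ 0.5393766  -0.04513672  0.098     ]
```

The corner agrees with the computed outlet, so I'm lowering the cup.

arm_command:
  deltas:
    - [0,0,-0.003,0,0,0,-1]
    - [0,0,-0.003,0,0,0,-1]
    - [0,0,-0.002,0,0,0,-1]
    - [0,0,-0.001,0,0,0,-1]
    - [0,0,0,0,0,0,-1]

```text
time: 5.95
position: [0.4909, -0.0454, 0.0335]
tool_rot: [[0.08, 0.997, -0.002], [0.997, -0.08, 0.001], [0.001, -0.002, -1.0]]
wrist_force: [-11.4, -1.2, 17.3]
finger_gap: 0.0052
grasp_force: 65.6
```

arm_command:
  deltas:
    - [0,0,0.001,0,0,0,-1]
    - [0,0,0,0,0,0,-0.5]
    - [0,0,0,0,0,0,-0.4]
    - [0,0,0,0,0,0,-0.4]
    - [0,0,0,0,0,0,-0.4]

```text
time: 6.45
position: [0.4922, -0.0444, 0.0339]
tool_rot: [[0.078, 0.997, -0.0], [0.997, -0.078, 0.0], [0.0, -0.0, -1.0]]
wrist_force: [-0.5, 0.4, 0.2]
finger_gap: 0.0255
grasp_force: 0.0
```

arm_command:
  deltas:
    - [0,0,0.01,0,0,0,-0.4]
    - [0,0,0.02,0,0,0,-0.4]
    - [0,0,0.03,0,0,0,-0.4]
    - [0,0,0.03,0,0,0,-0.4]
    - [0,0,0.02,0,0,0,-0.4]

```text
time: 6.95
position: [0.4929, -0.0449, 0.1467]
tool_rot: [[0.079, 0.997, 0.002], [0.997, -0.079, 0.0], [0.0, 0.002, -1.0]]
wrist_force: [0.3, 0.1, 0.2]
finger_gap: 0.0255
grasp_force: 0.0
```

```bash
python3 -c "
from h import *
s=robot.sense();print(s['time'],s['position'],s['wrist_force'],s['finger_gap']);w=save('wrist','w5.png')
m=cams.camera_model('wrist');T=np.array(m['T_tool_cam']);R=s['tool_rot']
for C in([.528,-.047,.056],[.528,-.085,.056],[.566,-.047,.056],[.490,-.047,.056],[.528,-.009,.056]):
  c=(R@T[:3,:3]).T@(C-s['position']-R@T[:3,3]);print(m['fx']*c[0]/c[2]+m['cx'],m['fy']*c[1]/c[2]+m['cy'])"
```

```text
6.95 [ 0.4929076  -0.04491293  0.14668533] [0.28468837 0.08061354 0.21158431] 0.02548448156262956
322.1230321666519 208.53412575613956
323.99264904861855 252.8496580820024
370.64087435984226 204.75644562461264
273.8917424181936 212.28949443628755
320.0824642131304 160.16653987283158
```

View pics/w5.png

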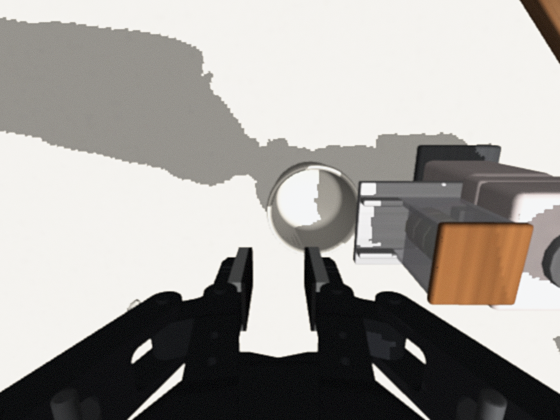

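The wrist view shows the cup standing upright, rim from column 267, centred at about (315,208). That is within 6 mm of below the outlet, and nothing else has been disturbed. Next I'm closing the fingers and going above the knob.

arm_command:
  deltas:
    - [0,0,0.04,0,0,0,-1]
    - [0,0,0.04,0,0,0,-1]
    - [0.03,-0.002,0.005,0,0,0,-1]
    - [0.04,-0.003,0,0,0,0,-1]
    - [0.04,-0.003,0,0,0,0,-1]

```text
time: 7.5
position: [0.6039, -0.0517, 0.2304]
tool_rot: [[0.076, 0.997, 0.002], [0.997, -0.076, 0.002], [0.002, 0.002, -1.0]]
wrist_force: [0.2, 0.4, 1.3]
finger_gap: 0.0002
grasp_force: 0.0
```

arm_command:
  deltas:
    - [0.03,-0.003,0,0,0,0,-1]
    - [0.017,-0.001,0,0,0,0,-1]
    - [0,0,-0.01,0,0,0,-1]
    - [0,0,-0.01,0,0,0,-1]
    - [0,0,0,0,0,0,-1]

```text
time: 8.0
position: [0.6473, -0.0562, 0.2071]
tool_rot: [[0.079, 0.997, -0.003], [0.997, -0.079, 0.001], [0.0, -0.003, -1.0]]
wrist_force: [-0.5, -0.3, 0.5]
finger_gap: 0.0
grasp_force: 0.0
```

```bash
python3 -c "
from h import *
s=robot.sense();w=save('wrist','w6.png');print(s['position'],s['joints'],s['finger_gap'])
hsv=cv2.cvtColor(w,cv2.COLOR_RGB2HSV);b=((hsv[...,1]>90)&(hsv[...,0]<20)&(hsv[...,2]>50)).astype(np.uint8)
n,l,st,ce=cv2.connectedComponentsWithStats(b)
for i in range(1,n):
  if st[i,4]>150: print(st[i],ce[i],plane('wrist',*ce[i],.188,s),plane('wrist',*ce[i],.15,s))"
```

```text
[ 0.64733793 -0.05619154  0.20710703] [-0.48433027  0.54925762  0.80346988  1.35489739 -0.39086566  1.40210636
  0.23126507] 4.401727649576439e-05
[  307     0   253   203 28962] [460.95642566  69.48784614] [0.74231431 0.02810735 0.188     ] [0.76326199 0.03160135 0.15      ]
[ 166  195   68   61 3905] [200.55288092 224.79871959] [ 0.60587131 -0.04024993  0.188     ] [ 0.59465483 -0.05287003  0.15      ]
[ 249  211   74   63 2615] [287.59617591 237.14110899] [ 0.65326203 -0.05133239  0.188     ] [ 0.65321711 -0.06656499  0.15      ]
[ 400  234   62   56 2398] [431.52835696 262.24603837] [ 0.73420283 -0.07317959  0.188     ] [ 0.75323836 -0.0935623   0.15      ]
```

View pics/w6.png

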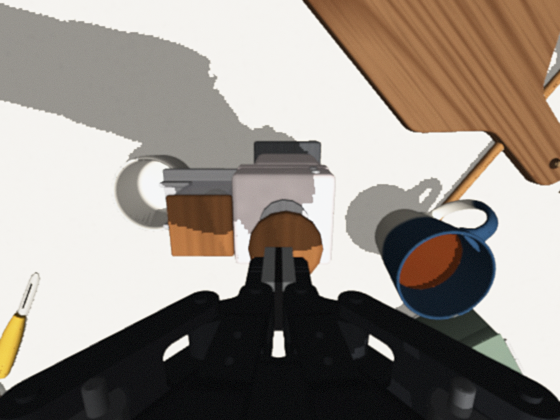

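The knob spans columns 249–322, centred at about 286, with the fingertips at column 280. I need to go 3 mm further in x. The cup is still standing at (150,190). Now pressing.

arm_command:
  deltas:
    - [0.003,-0.001,-0.008,0,0,0,-1]
    - [0,0,-0.01,0,0,0,-1]
    - [0,0,-0.01,0,0,0,-1]
    - [0,0,-0.01,0,0,0,-1]
    - [0,0,-0.008,0,0,0,-1]

```text
time: 8.55
position: [0.6524, -0.0574, 0.1632]
tool_rot: [[0.078, 0.997, 0.001], [0.997, -0.078, 0.0], [0.0, 0.001, -1.0]]
wrist_force: [-2.8, 0.6, 10.9]
finger_gap: -0.0
grasp_force: 4.9
```

arm_command:
  deltas:
    - [0,0,-0.003,0,0,0,-1]
    - [0,0,-0.002,0,0,0,-1]
    - [0,0,0,0,0,0,-1]
    - [0,0,0,0,0,0,-1]
    - [0,0,0,0,0,0,-1]

```text
time: 9.05
position: [0.6524, -0.0574, 0.1587]
tool_rot: [[0.078, 0.997, 0.001], [0.997, -0.078, 0.0], [0.001, 0.001, -1.0]]
wrist_force: [-1.9, 0.1, 8.5]
finger_gap: 0.0001
grasp_force: 4.1
```

Not quite at the stop yet. I'm pressing a few mm more.

arm_command:
  deltas:
    - [0,0,-0.002,0,0,0,-1]
    - [0,0,-0.002,0,0,0,-1]
    - [0,0,-0.001,0,0,0,-1]
    - [0,0,0,0,0,0,-1]
    - [0,0,0,0,0,0,-1]

```text
time: 9.55
position: [0.6525, -0.0574, 0.156]
tool_rot: [[0.078, 0.997, 0.003], [0.997, -0.078, 0.001], [0.002, 0.003, -1.0]]
wrist_force: [-8.9, 3.0, 22.1]
finger_gap: -0.0003
grasp_force: 11.6
```

At the stop: z is 0.156 and the force jumped to 22 N. Holding briefly, then releasing straight up.

arm_command:
  deltas:
    - [0,0,0,0,0,0,-1]
    - [0,0,0,0,0,0,-1]
    - [0,0,0.005,0,0,0,-1]
    - [0,0,0.01,0,0,0,-1]
    - [0,0,0.015,0,0,0,-1]

```text
time: 10.05
position: [0.652, -0.0573, 0.1829]
tool_rot: [[0.078, 0.997, -0.001], [0.997, -0.078, 0.0], [0.0, -0.001, -1.0]]
wrist_force: [0.3, -0.4, 0.2]
finger_gap: -0.0002
grasp_force: 0.3
```

arm_command:
  deltas:
    - [0,0,0.02,0,0,0,-1]
    - [0,0,0.03,0,0,0,-1]
    - [-0.03,0,0.02,0,0,0,-1]
    - [-0.05,0,0,0,0,0,-1]
    - [-0.05,0,0,0,0,0,-1]

```text
time: 10.55
position: [0.521, -0.0579, 0.2529]
tool_rot: [[0.078, 0.997, -0.0], [0.997, -0.078, -0.001], [-0.001, -0.0, -1.0]]
wrist_force: [-0.5, -0.2, 2.1]
finger_gap: 0.0
grasp_force: 0.0
```

arm_command:
  deltas:
    - [-0.03,-0.02,0,0,0,0,-1]
    - [0,-0.03,0,0,0,0,-1]
    - [0,-0.03,0,0,0,0,-1]
    - [0,-0.02,0,0,0,0,-1]
    - [0,0,0,0,0,0,-1]

```text
time: 11.05
position: [0.491, -0.1608, 0.2533]
tool_rot: [[0.084, 0.996, -0.0], [0.996, -0.084, -0.001], [-0.001, -0.0, -1.0]]
wrist_force: [0.4, 0.3, 0.0]
finger_gap: 0.0002
grasp_force: 0.0
```

```bash
python3 -c "
from h import *
s=robot.sense();print(s['time'],s['position']);a=save('side','s7.png');w=save('wrist','w7.png');b=save('top','t7.png')
cv2.imwrite('pics/c7.png',np.hstack([cv2.resize(w,(480,360)),cv2.resize(b[140:260,220:320],(300,360))])[:,:,::-1])"
```

```text
11.05 [ 0.4910286  -0.16083046  0.25334572]
```

View pics/c7.png

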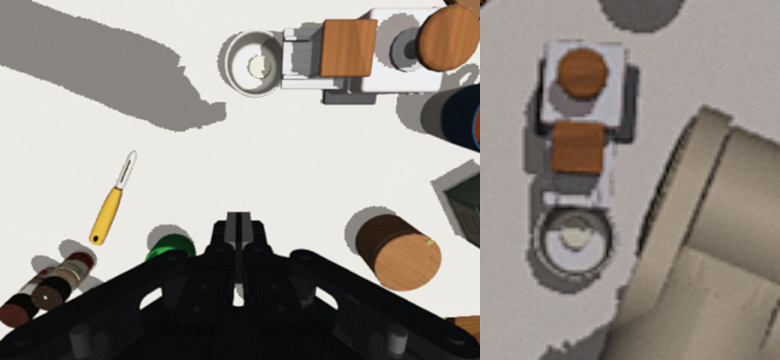

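The crops show one tablet lying in the upright cup, at about (258,65) in the left part. The knob is back up and the arm is clear. Handing in.

```bash
python3 -c "
from h import *
print(robot.close_job())"
```

```text
the job is handed in; nothing more can be done
None
```

I handed the job in after about 11 s: the last pictures show the cup upright under the outlet with one tablet in it, the plunger back up and the arm clear, but no verdict came back, I did not re-measure the dish and salt box, and the two tablets left in the tube could not be seen.

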